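# Fit the filter and hold the gel viewer open

## Robot

A 6-joint arm with a two-finger parallel gripper is mounted at the origin on a cart in front of the work surface, level with it; the furniture and walls round the work are solid. World frame = base frame: x ahead of the robot, y to its left, z up, the work surface at z = 0. Lengths are in m, angles in rad, forces in N, time in s.
With the tool pointing down it reaches from about 0.4 to 0.825 m from the base axis. Payload 7 kg.
Tool frame: the origin (TCP) lies on the centre line of the jaws, within the pads' length; the fingertips stand 19 mm ahead of it and the grasp point (between the pads) is the TCP; z points along the fingers, y is the line along which they close (so a half turn about z gives the same grasp; the last joint's range is limited). The gripper opens to 88 mm and grips with 3 to 60 N. Pads are 19 mm wide; open, the fingers measure 130 mm over their backs; the gripper's body (78 mm by 193 mm) begins 47 mm behind the grasp point.
Start: joints at [1.395, 0.359, 0.012, 0, -1.224, -0.288], TCP at [0.302, 0.604, 0.246] pointing down, gripper open.
Joint ranges: [-3.07, 3.07], [-1.43, 2.12], [-1.02, 1.25], [-3.03, 1.67], [-3.05, -0], [-3.03, 3.03]. Speed limits (rad/s): [2.39, 2.39, 3.01, 3.14, 3.14, 3.14].

## Interface

Orientations are given as [roll, pitch, yaw] about the fixed x, y, z axes, in that order (R = Rz(yaw) Ry(pitch) Rx(roll)).
In Python, from station import arm, imaging, models gives the robot as it stands.
- The arm moves only by the tool play_rows, never from a script. Its arguments are lists of equal length, an entry for each row: "travel": the shift along the tool's x, y, z in units of 25 mm (1.0 is 25 mm), a list of three; "twist": the turn about the tool's z in units of 0.15 rad (1.0 is 0.15 rad). A call has 1 to 8 rows; each row shifts and turns the commanded pose from where the row before left it, along the tool's axes as they then stand; what a row does not reach is not made up. A row lasts 1/8 s, in which the tool goes at most 62.5 mm and 10.7 degrees, less where a joint would pass 70% of its speed; a pose out of reach is approached as far as the arm can. A call with a number of a shift or a turn outside -1 to 1 is refused whole. A call with a gripper value outside its range is refused whole. "fingers" is the opening, from 0 (shut) to 1 (fully open), set as the call begins (left out, the last holds). The fingers move at their own pace and stop on an object; "newtons" is the grip in N (left out, the last holds). Time passes only in rows, so rows that do not move let the fingers close. It gives the time, the measured TCP pose, the force, the opening and the grip force at its end, in the units of the state.
- arm.get_state(): the state, without advancing time (a new reading comes with each control period).
- imaging.grab_frame(name): name is "scene" or "top" or "wrist"; returns a dict with "pixels" (420x560x3 uint8, red, green, blue), "fx", "fy", "cx", "cy" (pixels), "distortion" ([k1, k2, p1, p2, k3] as OpenCV has them; the pictures are not rectified), "R" (3x3) and "t" (3): a world point X has camera coordinates R X + t; the wrist camera has in their place "T_tool_cam" (4x4, takes a point from camera to tool coordinates, whose origin is the TCP and whose axes are the flange's). Camera axes: x right, y down, z forward; pixel columns grow to the right and rows downward; lengths in m; the calibration is good to about 2 mm. A picture is of the moment at which its call begins: read the wrist's pose just before it. There is no depth.
- arm.job_done(): hands the job in; it is judged then, once.
Trained networks look in the newest picture that a camera, given by its name, has taken for a name from the list of things; names that differ only in an ending like _2 or _b are one class to them, and where a whole thing is asked for, a point or a joint stands for the part that bears it (a point fixed in the world has none). Each returns a list of dicts, best first, with "confidence" (0 to 1); they miss things now and then, are a little off and sometimes report something else, mostly with a low value. They report only what shows in the picture. A call takes as long as a camera call. They do not tell look-alikes from the thing itself.
- models.boxes_of(name, camera): "extent" ([centre column, centre row, width, height] in pixels, round what is visible of it).
- models.silhouettes(name, camera): "pixels" (420x560 bool, what is visible of it) and "extent" ([centre column, centre row, width, height] in pixels, round what is visible of it).
The state is a dict: "t": time; "q": joint angles; "qd": joint speeds; "joint_efforts": joint torques, N m; "eef_pos": TCP position; "ee_rot": TCP orientation; "force": force on the tool from outside, world axes, zero at the start; "moment": the same for the moment, N m; "width": finger opening in m; "gripper_force": force on a finger pad.
Only numpy, scipy, OpenCV 4.12 (cv2) and the standard library are available. Lean on these libraries where they do the work, as an engineer would, in place of code of your own. Each camera call takes 0.05 s, during which the arm holds its last target. There are 200 camera calls.

## Task

Get the gel viewer ready for the next gel: take the filter holder from its stand and slide it fully home into the slot on top of the lamp housing. Then open the viewer's cover, which has a bar handle at its front: you cannot see whether its turn latch is caught, so try the cover gently and, if it is caught, free it with the round knob rather than forcing it. Finish while still holding the cover in the gripper, raised well past 45 degrees so that a colleague can lay the gel in, with the beaker, timer and micropipette left where they were.

Things in the scene. Friction and masses are not known exactly. Their poses are not given: they have to be found in the camera images.
- viewer: Gel viewer, white, 190 mm deep (x), 280 mm wide (y), fixed to the bench; origin at the centre of its underside, front to -x. Right part (y -140 to +60): chamber under a grey cover with an amber window, closed cover's top at z = 80. Left part (y +60 to +140): lamp housing, flat top at z = 92, with the filter slot.
- slot (a point): Centre of the slot's mouth in the lamp housing's flat top, 92 mm above the bench; axes as the viewer's. Slot 58.5 mm long (x), 8.5 mm wide (y), 66 mm deep, with a 2.5 mm chamfer round the mouth.
- filter: Filter holder, loose upright slab, 80 g; origin at the centre of its foot. Plate 56 (x) x 6 (y) x 62 mm high, lowest 3 mm narrower (52 x 3.5). Flange 66 x 14 mm at z = 62 to 67 stops on the lamp housing's top when home (origin then 62 mm below the slot's mouth). Black grip tab 30 (x) x 10 (y) at z = 67 to 95, to be pinched across the 10 mm. Fits either way round.
- stand: Grey block 86 (x) x 60 (y) x 36 mm, fixed to the bench, origin at the centre of its underside; two slots 59 x 9 mm, long along x, 30 mm deep, at y = -14 and +14. The filter stands in the one at y = -14, its foot 6 mm above the bench; raised by 35 mm it is clear.
- cover (a joint): Cover's angle: 0 closed, grows as its front edge rises, stop at 1.4 rad. The hinge line lies along the viewer's y at x = +88, z = 75 mm of its frame. The cover (about 0.45 kg) falls shut if let go. Caught, it has some 2 mm play (under 0.03 rad) and stops dead; free, 2 to 4 N up on the bar lift it.
- handle (a point): Middle of the cover's bar handle: round steel bar 10 mm thick, 88 mm long along y, 43 mm in front of the cover's front edge and 226 mm from the hinge line; 75 mm above the bench when closed. Moves with the cover; its axes are the cover's (the viewer's when closed).
- knob_top (a point): Centre of the top of the latch's round black knob: 33 mm wide, 26 mm high, top 109 mm above the bench, 82 mm behind the bar. It turns on its upright axis both ways, no stop, with little friction. The two-ended cam it carries, hidden under the cover, is caught within 33 degrees of straight ahead: a quarter turn (70 to 110 degrees) either way frees a caught cover. The point does not show its angle.
- beaker: Bystander: clear beaker, 106 mm wide, 116 mm high; origin at the centre of its underside.
- timer: Bystander: flat timer 64 x 62 x 19 mm; origin at the centre of its underside.
- micropipette: Bystander: micropipette lying on the bench, 244 x 58 x 27 mm; origin at the centre of its underside.
There are look-alikes about, which are no part of the job. What is shaped like the filter but pink is not meant.

How it is judged:
On the way, in this order (a step that is already met when the one before it is completed fails the run):
1. the filter holder is fully home in the slot (z of filter in the frame of slot below -0.058 m and horizontal distance between filter and slot below 0.005 m and angle between filter's own z axis and vertical below 0.06 rad and value of joint cover below 0.7 rad), for 0.2 s.
2. the cover is raised to 45 degrees or more (value of joint cover above 0.785 rad), for 0.2 s.
At the end, for the whole second after the job is handed in: Filter holder let go and fully home in the slot (flange within 4 mm of the housing's top, within 5 mm of the slot's centre, upright within 3 degrees); cover raised 45 degrees (0.785 rad) or more, the fingers still holding it with over 1 N, through the last second (z of filter in the frame of slot below -0.058 m and horizontal distance between filter and slot below 0.005 m and angle between filter's own z axis and vertical below 0.06 rad and value of joint cover above 0.785 rad and contact force between the fingers and cover above 1 N and contact force between filter and cover below 0.1 N and contact force between filter and the fingers below 0.1 N); the arm keeps its last pose, push and grip.
It fails at once if the cover is forced against its caught latch (over 60 N on the cam) (contact force between cam and striker above 60 N).
It fails at once if a bystander is shoved more than 30 mm (distance of any of beaker, timer, micropipette from where it was at the start of the episode above 0.03 m).
It also fails if it takes over 72 s, if anything falls off the work surface, if the arm or the gripper's body presses on something with over 40 N, if the wrist force passes 120 N, or if a joint passes its speed limit or range.

## Working session

There is one attempt and no reset: what is moved stays moved. The work goes in short steps, Python scripts to look and compute and a tool call to move; the robot and the scene stay as the last step left them, time stands still between calls to the robot, and variables do not carry over. Pictures are saved under pics/ and viewed, at most 10 in all, crops included, and the job is handed in when it is done.

Besides the shell and the picture viewer there is one more tool, called by a JSON object that holds its "op" and its "data". play_rows: Moves the arm, as the interface text tells. Shifts and turns lie within -1 to 1; 1 stands for 25 mm of shift or 0.15 rad of turn. Its arguments: {"type":"object","properties":{"travel":{"type":"array","items":{"type":"array","items":{"type":"number"}}},"twist":{"type":"array","items":{"type":"number"}},"fingers":{"type":"number"},"newtons":{"type":"number"}},"required":["travel","twist"]}

```bash
mkdir -p pics; ls
cat > h.py <<'E'
import numpy as np,cv2
from station import arm,imaging,models
from scipy.spatial.transform import Rotation as Ro
def grab(n,save=None):
    f=imaging.grab_frame(n)
    if save: cv2.imwrite('pics/'+save,f['pixels'][:,:,::-1])
    f['K']=np.array([[f['fx'],0,f['cx']],[0,f['fy'],f['cy']],[0,0,1]]);f['d']=np.array(f['distortion'])
    if 'R' in f: f['R']=np.array(f['R']);f['t']=np.array(f['t'])
    return f
def tool(s=None):
    s=s or arm.get_state(); T=np.eye(4); T[:3,:3]=Ro.from_euler('xyz',s['ee_rot']).as_matrix(); T[:3,3]=s['eef_pos']; return T
def wristRt(f,T):
    M=np.linalg.inv(T@np.array(f['T_tool_cam'])); f['R']=M[:3,:3]; f['t']=M[:3,3]; return f
def onplane(f,px,z):
    u=cv2.undistortPoints(np.array(px,float).reshape(-1,1,2),f['K'],f['d']).reshape(-1,2)
    r=np.c_[u,np.ones(len(u))]@f['R']; c=-f['R'].T@f['t']
    return c+r*((z-c[2])/r[:,2])[:,None]
def proj(f,X):
    return cv2.projectPoints(np.array(X,float).reshape(-1,3),cv2.Rodrigues(f['R'])[0],f['t'],f['K'],f['d'])[0].reshape(-1,2)
E
python3 - <<'E'
from h import *
np.set_printoptions(precision=3,suppress=True)
for c in ['scene','top']:
    f=grab(c,c+'0.png'); print(c,-f['R'].T@f['t'])
    for n in ['viewer','filter','stand','handle','knob_top','beaker','timer','micropipette']:
        print(n,[(np.round(b['extent']),round(b['confidence'],2)) for b in models.boxes_of(n,c)][:4])
print(arm.get_state())
E
```

```text
pics
scene [-0.215 -0.567  0.792]
viewer [(array([290., 213., 119.,  88.]), 0.89)]
filter [(array([327., 286.,  20.,  39.]), 0.85), (array([350., 320.,  18.,  40.]), 0.62), (array([389., 286.,  10.,  33.]), 0.53)]
stand [(array([382., 295.,  31.,  43.]), 0.86), (array([412., 246.,  48.,  60.]), 0.5)]
handle [(array([299., 211.,  95.,  61.]), 0.9), (array([181., 228.,  31.,  21.]), 0.28)]
knob_top [(array([301., 214.,  94.,  62.]), 0.57)]
beaker []
timer [(array([184., 231.,  23.,  20.]), 0.6)]
micropipette [(array([187., 190.,  63.,  29.]), 0.89)]
top [ 0.26  -0.001  1.362]
viewer [(array([276., 200., 117.,  95.]), 0.91)]
filter [(array([371., 255.,  16.,  26.]), 0.64), (array([412., 275.,  11.,  26.]), 0.63), (array([420., 219.,  15.,  29.]), 0.46)]
stand [(array([412., 224.,  38.,  33.]), 0.58)]
handle [(array([291., 201.,  85.,  97.]), 0.82)]
knob_top [(array([291., 200.,  87.,  97.]), 0.74), (array([413., 225.,  37.,  38.]), 0.42)]
beaker [(array([407., 165.,  50.,  49.]), 0.8)]
timer [(array([196., 289.,  26.,  30.]), 0.94)]
micropipette [(array([145., 238.,  18.,  90.]), 0.59)]
{'t': 0.9, 'q': array([ 1.395,  0.359,  0.012,  0.   , -1.224, -0.288]), 'qd': array([-0.001,  0.   , -0.001, -0.   , -0.   ,  0.   ]), 'joint_efforts': array([ -0.001, -58.236,  29.33 ,   7.002,   0.012,  -0.   ]), 'eef_pos': array([0.302, 0.604, 0.246]), 'ee_rot': array([-3.142,  0.   , -0.464]), 'force': array([-0.482, -0.051,  0.359]), 'moment': array([-0.02 ,  0.014,  0.081]), 'gripper_force': 0.0, 'width': 0.08741565223918792}
```

Run:
```python
import cv2
a=cv2.imread('pics/top0.png')[130:330,110:470]; cv2.imwrite('pics/top_c.png',cv2.resize(a,None,fx=2.2,fy=2.2,interpolation=cv2.INTER_CUBIC))
a=cv2.imread('pics/scene0.png')[160:360,170:450]; cv2.imwrite('pics/sc_c.png',cv2.resize(a,None,fx=2.8,fy=2.8,interpolation=cv2.INTER_CUBIC))
```

```text
(no output)
```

View pics/top_c.png

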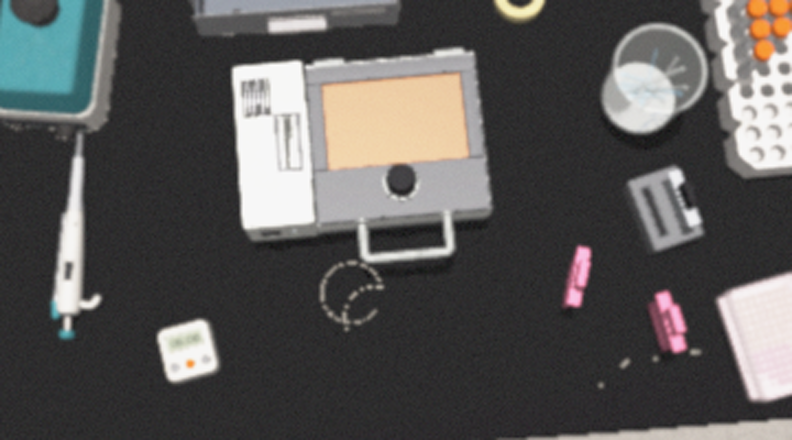

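View pics/sc_c.png

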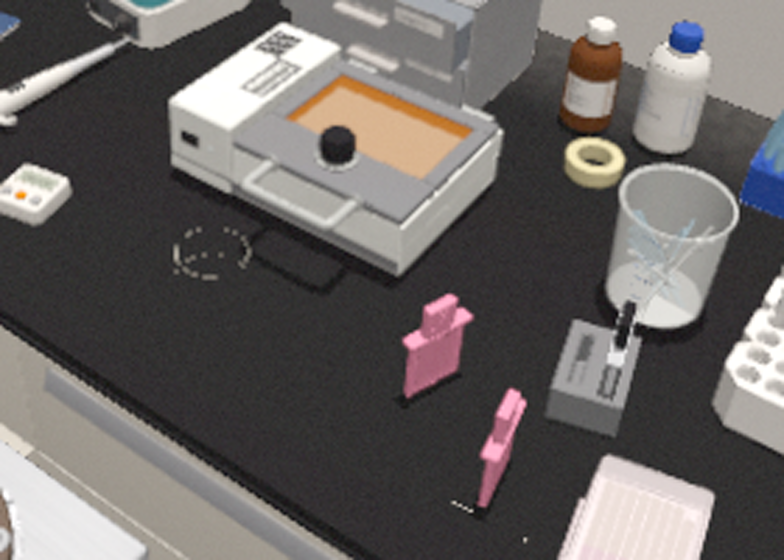

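Run:
```python
from h import *
np.set_printoptions(precision=4,suppress=True)
f=grab('top')
c=lambda p:np.array(p)/2.2+np.array([110,130])
print('stand',onplane(f,c([(627,183),(677,167),(703,232),(655,250)]),.036))
print('tab',onplane(f,c([(687,195)]),.09))
print('house',onplane(f,c([(233,66),(303,61),(316,225),(246,230)]),.092))
print('slot',onplane(f,c([(278,114),(299,113),(301,168),(280,169)]),.092))
print('knob',onplane(f,c([(402,179)]),.109))
print('bar',onplane(f,c([(363,259),(452,253)]),.080))
print('beaker',onplane(f,c([(638,98)]),.0))
```

```text
stand [[ 0.5313 -0.311   0.036 ]
 [ 0.5462 -0.372   0.036 ]
 [ 0.4672 -0.3925  0.036 ]
 [ 0.4503 -0.3341  0.036 ]]
tab [[ 0.5018 -0.364   0.09  ]]
house [[0.6881 0.1357 0.092 ]
 [0.6883 0.0554 0.092 ]
 [0.4969 0.0518 0.092 ]
 [0.4968 0.1295 0.092 ]]
slot [[0.6274 0.0872 0.092 ]
 [0.6269 0.0634 0.092 ]
 [0.5628 0.0647 0.092 ]
 [0.5634 0.0883 0.092 ]]
knob [[ 0.5385 -0.0465  0.109 ]]
bar [[ 0.4572  0.0025  0.08  ]
 [ 0.4569 -0.0967  0.08  ]]
beaker [[ 0.6433 -0.3454  0.    ]]
```

{"op": "play_rows", "data": {"travel": [[0,1,0],[0,1,0],[0,1,0],[0,1,0],[0,1,0],[0,1,0],[0,1,0],[0,1,0]], "twist": [-0.98,-0.98,-0.98,-0.98,-0.98,0,0,0], "fingers": 0.6}}

```text
t: 1.95
eef_pos: [0.3019, 0.4094, 0.2455]
ee_rot: [3.142, -0.0, 0.269]
force: [0.0, 0.8, -0.5]
width: 0.0526
gripper_force: 0.0
```

{"op": "play_rows", "data": {"travel": [[0,1,0],[0,1,0],[0,1,0],[0,1,0],[0,1,0],[0,1,0],[0,1,0],[0,1,0]], "twist": [0,0,0,0,0,0,0,0]}}

```text
t: 2.95
eef_pos: [0.3552, 0.2166, 0.2456]
ee_rot: [-3.141, -0.0, 0.271]
force: [0.2, -0.5, -0.1]
width: 0.0526
gripper_force: 0.0
```

{"op": "play_rows", "data": {"travel": [[0,1,0],[0,1,0],[0,1,0],[0,1,0],[0,1,0],[0,1,0],[0,1,0],[0,1,0]], "twist": [0,0,0,0,0,0,0,0]}}

```text
t: 3.95
eef_pos: [0.4084, 0.0239, 0.2456]
ee_rot: [-3.142, -0.0, 0.271]
force: [0.9, 0.8, 0.7]
width: 0.0526
gripper_force: 0.0
```

Run:
```python
from h import *
np.set_printoptions(precision=3,suppress=True)
T=tool();f=grab('wrist','w1.png');np.savez('w1.npz',T=T)
print(np.array(f['T_tool_cam']),f['fx'],f['cx'],f['cy'],f['d'])
f=wristRt(f,T);print(proj(f,[[.595,.074,.092],[.5385,-.0465,.109],[.457,-.047,.08]]))
```

```text
[[-0.001 -0.955 -0.295  0.081]
 [ 1.    -0.001  0.    -0.001]
 [-0.    -0.295  0.955 -0.139]
 [ 0.     0.     0.     1.   ]] 301.79810876732813 276.1858078726746 213.1624105985632 [-0.056  0.     0.     0.     0.   ]
[[278.693 -16.222]
 [395.611  90.133]
 [356.344 174.342]]
```

{"op": "play_rows", "data": {"travel": [[0,1,0],[0,1,0],[0,1,0],[0,1,0],[0,1,0],[0,1,0],[0,1,0],[0,1,0]], "twist": [0,0,0,0,0,0,0,0]}}

```text
t: 5.0
eef_pos: [0.4617, -0.1687, 0.2456]
ee_rot: [3.142, -0.0, 0.271]
force: [0.0, -0.1, 0.6]
width: 0.0524
gripper_force: 0.0
```

{"op": "play_rows", "data": {"travel": [[-0.2,1,0],[-0.2,1,0],[-0.2,1,0],[-0.2,1,0],[-0.2,1,0],[-0.2,1,0],[-0.2,1,0],[0,0.5,0]], "twist": [0,0,0,0,0,0,0,0]}}

```text
t: 6.0
eef_pos: [0.4778, -0.3587, 0.2453]
ee_rot: [-3.141, 0.001, 0.27]
force: [-0.5, -0.8, -0.2]
width: 0.0526
gripper_force: 0.0
```

Run:
```python
from h import *
np.set_printoptions(precision=4,suppress=True)
T=tool();f=wristRt(grab('wrist','w2.png'),T);np.savez('w2.npz',T=T)
print(T[:3,3],proj(f,[[.502,-.364,.1],[.499,-.352,.036]]))
for n in ['filter','stand']:
  for b in models.silhouettes(n,'wrist'): 
    m=b['pixels'].astype(np.uint8); r=cv2.minAreaRect(cv2.findNonZero(m)); print(n,b['confidence'],b['extent'],r)
```

```text
[ 0.4778 -0.3587  0.2453] [[288.8174 183.9299]
 [275.9522 172.4927]]
filter 0.98 [163.2, 210.9, 46.1, 59.3] ((162.82217407226562, 209.32553100585938), (19.57964324951172, 68.07817077636719), 34.99202346801758)
filter 0.77 [286.9, 178.7, 12.9, 64.3] ((288.0, 177.5), (61.0, 14.0), 90.0)
filter 0.71 [235.0, 265.0, 14.6, 45.6] ((234.9513702392578, 263.5215148925781), (8.704422950744629, 47.27975845336914), 2.726311206817627)
filter 0.31 [277.1, 170.7, 51.7, 81.2] ((275.5, 171.0), (76.0, 53.0), 90.0)
stand 0.6 [275.6, 172.1, 51.7, 80.8] ((275.5, 171.0), (76.0, 53.0), 90.0)
```

View pics/w2.png

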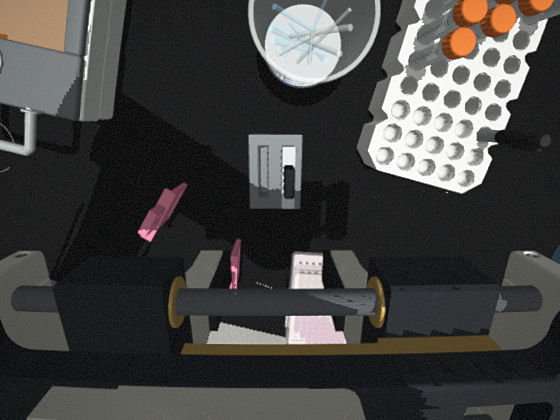

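View pics/w1.png

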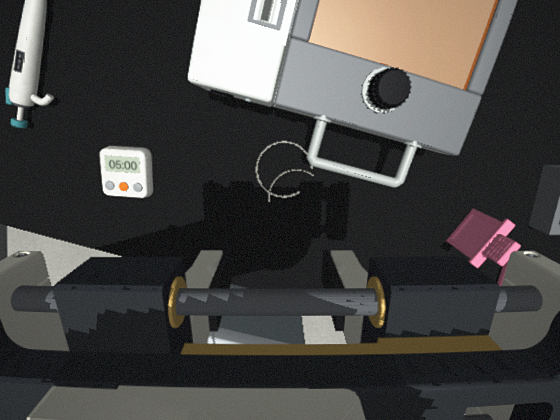

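Run:
```python
import cv2
a=cv2.imread('pics/w2.png')[125:220,235:315]; a=cv2.resize(a,None,fx=6,fy=6,interpolation=cv2.INTER_CUBIC)
b=cv2.imread('pics/top0.png')[140:260,205:335]; b=cv2.resize(b,None,fx=3,fy=3,interpolation=cv2.INTER_CUBIC)[:,:320]
import numpy as np
b=np.pad(b,((0,a.shape[0]-b.shape[0]),(0,0),(0,0)));cv2.imwrite('pics/c1.png',np.hstack([a,b]))
from h import *
f=grab('wrist');g=cv2.cvtColor(f['pixels'],cv2.COLOR_RGB2GRAY)
for r in range(158,206,4): print(r,g[r,278:302])
```

```text
158 [157 158 157 133  81 160 239 242 237 233 234 236 239 239 236 234 238 234
 195 154 157 158 159 156]
162 [152 156 160 150 129 177 240 242 237 235 236 237 239 238 235 237 239 234
 185 152 152 153 155 146]
166 [155 156 147 120  95 182 227 156  70  42  47  44  50  47  40  91 189 234
 176 150 154 156 158 143]
170 [154 155 153 136 104 186 218  76  18  34  42  40  38  40  39  37  31  84
 139 157 156 154 159 141]
174 [153 157 155 159 154 137 106  31  22  40  48  46  46  48  46  48  41  57
 115 159 156 153 151 133]
178 [151 150 146 112 117 206 221  69  22  35  48  47  45  50  51  39  37  58
 117 155 154 154 157 132]
182 [154 153 154 129 114 169 158  46  19  44  42  45  50  49  45  52  37  61
 117 158 152 146 152 131]
186 [150 147 138 101 141 208 197  59  16  40  38  36  48  45  38  41  39  76
 135 155 150 151 157 135]
190 [ 69  75  74  72 109 154 122  34  28  41  44  41  44  48  37  38  37  72
  97  73  77  75  73  47]
194 [ 72  71  69  66  90 122 109  34  30  41  46  42  37  48  39  41  25  46
  73  73  76  74  71  50]
198 [ 69  70  71  67  84 118 116  83  40  22  25  16  24  24  24  18  49  67
  69  72  72  70  64  39]
202 [ 74  73  66  73  85 117 126 124 116 117 121 121 122 120 125 117 123 103
  71  72  71  69  70  39]
```

View pics/c1.png

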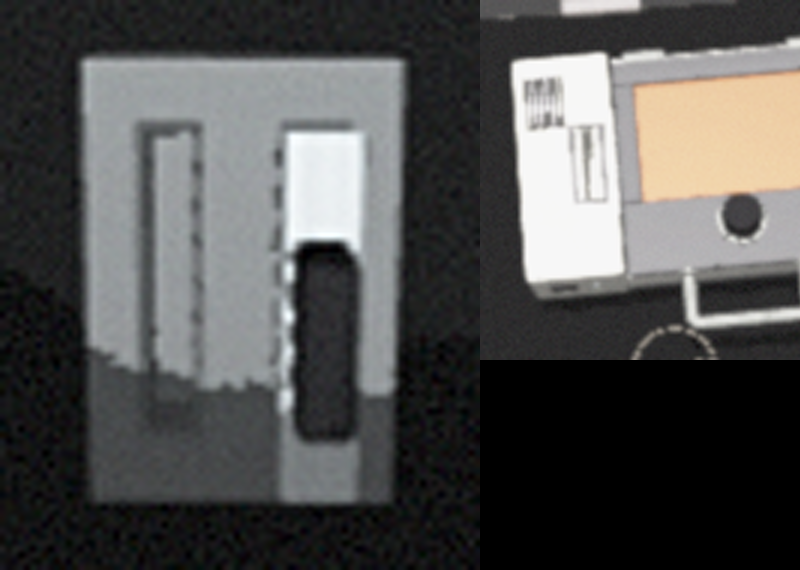

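Run:
```python
from h import *
from scipy.optimize import least_squares
np.set_printoptions(precision=4,suppress=True)
T=np.load('w2.npz')['T'];f=wristRt(grab('wrist'),T)
c=lambda p:np.array(p)/6+np.array([235,125])
S=onplane(f,c([(80,57),(405,57),(393,502),(92,503)]),.036);print(S,S.mean(0))
e=S[0]-S[3]+S[1]-S[2];print('yaw',np.arctan2(e[1],e[0]),[np.linalg.norm(S[i]-S[i-1]) for i in range(4)])
box=np.array([[x,y,z] for x in(-.015,.015) for y in(-.005,.005) for z in(.073,.101)])
def bb(p):
    R=Ro.from_euler('z',np.arctan2(e[1],e[0])).as_matrix(); q=proj(f,box@R.T+[p[0],p[1],0]);return np.r_[q.min(0),q.max(0)]
m=np.array([284.2,165,294.7,198.3])
r=least_squares(lambda p:bb(p)-m,[.502,-.364],diff_step=1e-4);print(r.x,r.fun)
d=np.r_[r.x,.097]-T[:3,3];print(T[:3,:3].T@d/.025)
# viewer in w1: estimates
```

```text
[[ 0.5322 -0.3107  0.036 ]
 [ 0.5484 -0.3693  0.036 ]
 [ 0.4647 -0.3921  0.036 ]
 [ 0.4484 -0.334   0.036 ]] [ 0.4984 -0.3515  0.036 ]
yaw 0.26839249770699153 [np.float64(0.08697600265914875), np.float64(0.060799825335684676), np.float64(0.08676504451854108), np.float64(0.06036381279249982)]
[ 0.5024 -0.3647] [-0.5721 -0.889   0.5092  0.8699]
[0.8856 0.4941 5.9306]
```

{"op": "play_rows", "data": {"travel": [[0.44,0.25,0],[0.44,0.25,0],[0,0,1],[0,0,1],[0,0,1],[0,0,1],[0,0,1],[0,0,0.9]], "twist": [0.01,0,0,0,0,0,0,0]}}

```text
t: 7.25
eef_pos: [0.5041, -0.3632, 0.0969]
ee_rot: [-3.141, 0.0, 0.27]
force: [-0.5, 0.3, -0.1]
width: 0.0526
gripper_force: 0.0
```

{"op": "play_rows", "data": {"travel": [[0,0,0],[0,0,0],[0,0,0],[0,0,0]], "twist": [0,0,0,0], "fingers": 0, "newtons": 25}}

```text
t: 7.75
eef_pos: [0.5036, -0.3636, 0.099]
ee_rot: [3.141, -0.001, 0.27]
force: [0.1, -1.0, -0.1]
width: 0.0179
gripper_force: 0.0
```

{"op": "play_rows", "data": {"travel": [[0,0,0],[0,0,0],[0,0,0]], "twist": [0,0,0]}}

```text
t: 8.12
eef_pos: [0.5034, -0.3636, 0.0987]
ee_rot: [3.141, -0.001, 0.27]
force: [-0.6, -0.5, 4.9]
width: 0.0099
gripper_force: 25.0
```

{"op": "play_rows", "data": {"travel": [[0,0,-0.5],[0,0,-1],[0,0,-1],[0,0,-1],[0,0,-1],[0,0,-1],[0,0,-1],[0,0,-1]], "twist": [0,0,0,0,0,0,0,0]}}

```text
t: 9.12
eef_pos: [0.5028, -0.3632, 0.2869]
ee_rot: [-3.141, -0.0, 0.27]
force: [0.3, -0.5, -1.3]
width: 0.0099
gripper_force: 25.0
```

{"op": "play_rows", "data": {"travel": [[0,0,0],[0,-0.5,0],[0,-1,0],[0,-1,0],[0,-1,0],[0,-1,0],[0,-1,0],[0,-1,0]], "twist": [0.8,0.8,0,0,0,0,0,0]}}

```text
t: 10.12
eef_pos: [0.4964, -0.2003, 0.286]
ee_rot: [-3.141, -0.0, 0.03]
force: [0.7, 0.0, 0.2]
width: 0.0098
gripper_force: 25.0
```

{"op": "play_rows", "data": {"travel": [[0,-1,0],[0,-1,0],[0,-1,0],[0,-1,0],[0,-1,0],[0,-1,0],[0,-1,0],[0,-1,0]], "twist": [0,0,0,0,0,0,0,0]}}

```text
t: 11.12
eef_pos: [0.4905, -0.0004, 0.2861]
ee_rot: [-3.141, -0.0, 0.03]
force: [0.5, -0.2, 0.3]
width: 0.0097
gripper_force: 25.0
```

{"op": "play_rows", "data": {"travel": [[0.3,-1,0],[0.3,-1,0],[0.3,-0.8,0],[0,0,0]], "twist": [0,0,0,0]}}

```text
t: 11.62
eef_pos: [0.5116, 0.0705, 0.2855]
ee_rot: [3.142, 0.0, 0.031]
force: [-0.8, -0.3, 0.0]
width: 0.0101
gripper_force: 25.0
```

Run:
```python
from h import *
np.set_printoptions(precision=4,suppress=True)
s=arm.get_state();T=tool(s);f=wristRt(grab('wrist','w3.png'),T);np.savez('w3.npz',T=T)
print(T[:3,3],s['ee_rot'],proj(f,[[.595,.076,.092],[.5385,-.0465,.109],[.457,-.047,.075]]))
```

```text
[0.5116 0.0705 0.2855] [3.1415 0.0003 0.031 ] [[273.9343 117.2721]
 [387.418  176.7599]
 [369.3227 236.4192]]
```

View pics/w3.png

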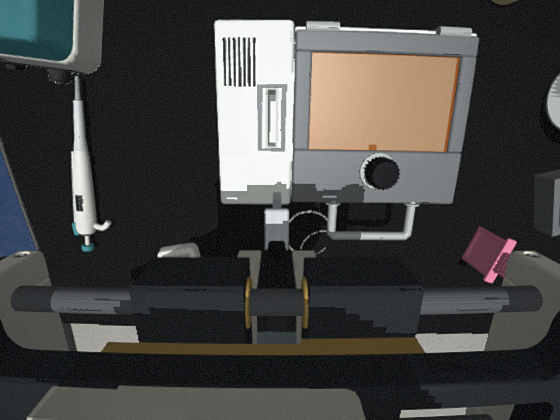

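Run:
```python
import cv2,numpy as np
i=cv2.imread('pics/w3.png')
a=cv2.resize(i[75:160,245:300],None,fx=7,fy=7,interpolation=cv2.INTER_CUBIC)
b=cv2.resize(i[10:210,205:305],None,fx=3,fy=3,interpolation=cv2.INTER_CUBIC)
b=b[:595]
a=np.pad(a,((0,0),(0,5),(0,0)));b=np.pad(b[:595],((0,0),(0,0),(0,0)));print(a.shape,b.shape)
cv2.imwrite('pics/c2.png',np.hstack([a,b]))
```

```text
(595, 390, 3) (595, 300, 3)
```

View pics/c2.png

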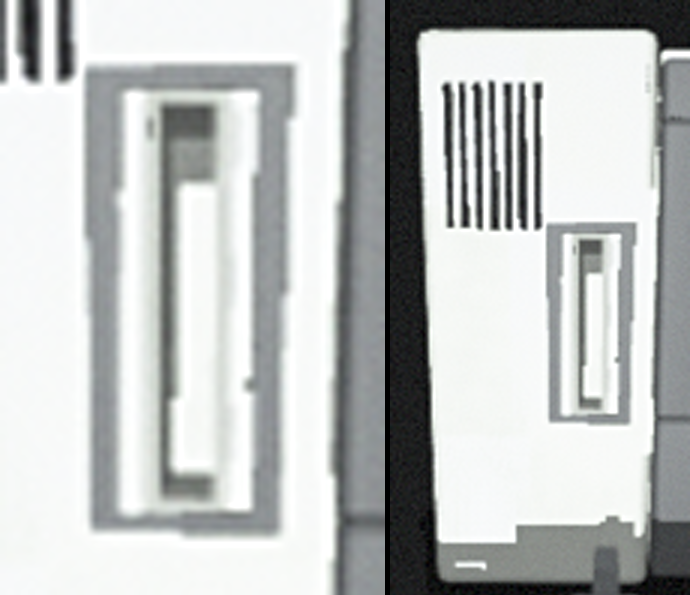

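```bash
cat > v.py <<'E'
from h import *
np.set_printoptions(precision=4,suppress=True)
T=np.load('w3.npz')['T'];f=wristRt(grab('wrist'),T)
c=lambda p:np.array(p)/7+np.array([245,75])-.43
d=lambda p:np.array(p)/3+np.array([205-130,10])-.33   # x in composite minus 390
def rep(n,S):
    e=S[0]-S[3]+S[1]-S[2];w=S[0]-S[1]+S[3]-S[2];print(n,S.mean(0),'yaw',np.arctan2(e[1],e[0]),'L,W',np.linalg.norm(e)/2,np.linalg.norm(w)/2)
rep('frame',onplane(f,c([(85,65),(296,65),(280,532),(93,530)]),.092))
rep('slot',onplane(f,c([(161,103),(216,103),(214,500),(160,500)]),.0895))
rep('chamf',onplane(f,c([(122,90),(262,90),(254,514),(121,514)]),.092))
rep('house',onplane(f,d([(418,30),(657,30),(648,583),(438,581)]),.092))
E
python3 v.py
```

```text
frame [0.5942 0.0786 0.092 ] yaw 0.017378471266931626 L,W 0.0678247936463122 0.030007906337884353
slot [0.5939 0.0787 0.0895] yaw 0.02224208337459184 L,W 0.05822730115739397 0.00829138910371302
chamf [0.5938 0.0784 0.092 ] yaw 0.015396844860651484 L,W 0.06174685727733707 0.02060784653815646
house [0.5937 0.0963 0.092 ] yaw 0.02250368492929818 L,W 0.18783534927138426 0.07923631234528712
```

{"op": "play_rows", "data": {"travel": [[0.7,0,0],[0.7,0,0],[0.7,-0.1,0.6],[0.7,-0.1,1],[0.57,-0.1,1],[0,0,0.8],[0,0,0],[0,0,0]], "twist": [0.07,0,0,0,0,0,0,0]}}

```text
t: 12.72
eef_pos: [0.5963, 0.0785, 0.2012]
ee_rot: [3.141, -0.001, 0.019]
force: [0.6, -0.1, -0.2]
width: 0.0101
gripper_force: 25.0
```

Run:
```python
from h import *
np.set_printoptions(precision=4,suppress=True)
a=grab('wrist')['pixels'][20:320,180:380];b=grab('scene')['pixels'][140:240,220:320];s=arm.get_state();print(s['eef_pos'],s['ee_rot'])
a=cv2.resize(a,None,fx=2,fy=2);b=cv2.resize(b,(390,600),interpolation=cv2.INTER_CUBIC)[:,:390]
cv2.imwrite('pics/c3.png',np.hstack([a,b])[:,:,::-1])
```

```text
[0.5962 0.0787 0.2018] [-3.1411 -0.0018  0.0191]
```

View pics/c3.png

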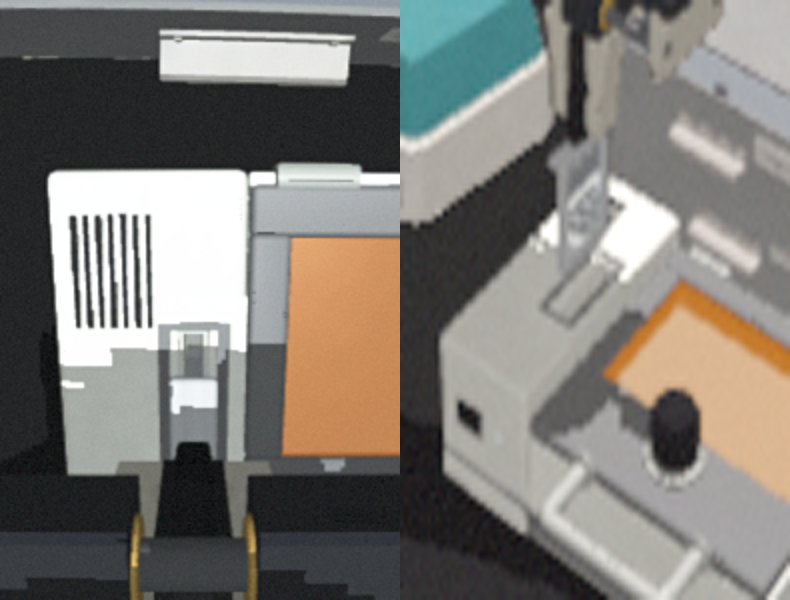

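{"op": "play_rows", "data": {"travel": [[0,0,0.5],[0,0,0.3],[0,0,0.2],[0,0,0.2],[0,0,0]], "twist": [0,0,0,0,0]}}

```text
t: 13.45
eef_pos: [0.5952, 0.0787, 0.1701]
ee_rot: [3.141, 0.001, 0.019]
force: [0.2, -0.0, -0.2]
width: 0.0097
gripper_force: 25.0
```

{"op": "play_rows", "data": {"travel": [[0,0,0.2],[0,0,0.2],[0,0,0.2],[0,0,0]], "twist": [0,0,0,0]}}

```text
t: 13.95
eef_pos: [0.5951, 0.0786, 0.155]
ee_rot: [3.141, 0.001, 0.019]
force: [-0.6, -0.2, 0.1]
width: 0.0097
gripper_force: 25.0
```

{"op": "play_rows", "data": {"travel": [[0,0,0.3],[0,0,0.3],[0,0,0.3],[0,0,0.2],[0,0,0.1],[0,0,0]], "twist": [0,0,0,0,0,0]}}

```text
t: 14.7
eef_pos: [0.5954, 0.0787, 0.1254]
ee_rot: [3.141, 0.0, 0.019]
force: [0.0, 1.2, -0.2]
width: 0.0096
gripper_force: 25.0
```

{"op": "play_rows", "data": {"travel": [[0,0,0.1],[0,0,0.05],[0,0,0]], "twist": [0,0,0]}}

```text
t: 15.08
eef_pos: [0.5956, 0.0788, 0.1226]
ee_rot: [-3.141, -0.001, 0.019]
force: [-2.5, 1.2, 5.3]
width: 0.0096
gripper_force: 25.0
```

{"op": "play_rows", "data": {"travel": [[0,0,0.1],[0,0,0],[0,0,0]], "twist": [0,0,0]}}

```text
t: 15.45
eef_pos: [0.5957, 0.0787, 0.1224]
ee_rot: [-3.142, -0.002, 0.02]
force: [-10.3, 0.8, 21.9]
width: 0.0097
gripper_force: 25.0
```

{"op": "play_rows", "data": {"travel": [[0,0,0],[0,0,0],[0,0,0],[0,0,0]], "twist": [0,0,0,0], "fingers": 0.33}}

```text
t: 15.95
eef_pos: [0.5954, 0.0787, 0.119]
ee_rot: [3.141, 0.0, 0.019]
force: [-0.5, 0.6, 1.0]
width: 0.0288
gripper_force: 0.0
```

{"op": "play_rows", "data": {"travel": [[0,0,-0.2],[0,0,-0.5],[0,0,-1],[0,0,-1],[0,0,-1],[-1,0.2,0],[-1,0.2,0],[-1,0.2,0]], "twist": [0,0,0,0,0,0,0,0]}}

```text
t: 16.95
eef_pos: [0.5202, 0.0622, 0.2129]
ee_rot: [-3.141, -0.001, 0.019]
force: [-1.1, 0.6, -0.6]
width: 0.0289
gripper_force: 0.0
```

Run:
```python
from h import *
np.set_printoptions(precision=4,suppress=True)
s=arm.get_state();print(s['q'],s['eef_pos'],s['ee_rot'])
a=grab('wrist','w4.png')['pixels'];np.savez('w4.npz',T=tool(s));b=grab('scene')['pixels'][140:240,220:320]
a=a[0:300,100:440];b=cv2.resize(b,(300,300),interpolation=cv2.INTER_CUBIC)
cv2.imwrite('pics/c4.png',np.hstack([a,b])[:,:,::-1])
i=cv2.imread('pics/w3.png')
T=np.load('w3.npz')['T'];f=wristRt(grab('wrist'),T)
# knob from w3: blob of dark pixels
g=cv2.cvtColor(i,cv2.COLOR_BGR2GRAY)[150:192,357:402];m=(g<75).astype(np.uint8)
n,l,st,ce=cv2.connectedComponentsWithStats(m);k=1+st[1:,4].argmax();print('blob',st[k]+np.array([357,150,0,0,0]),ce[k]+[357,150])
print(onplane(f,[(384,172)],.109),onplane(f,[(330,236),(413,236)],.075))
```

```text
[ 0.4939  0.1344 -0.3676  0.0002 -1.0675  1.0961] [0.5202 0.0622 0.2129] [-3.1412 -0.0011  0.0192]
blob [364 157  36  33 880] [381.5057 172.742 ]
[[ 0.5434 -0.0421  0.109 ]] [[ 0.4562  0.0024  0.075 ]
 [ 0.459  -0.1026  0.075 ]]
```

View pics/c4.png

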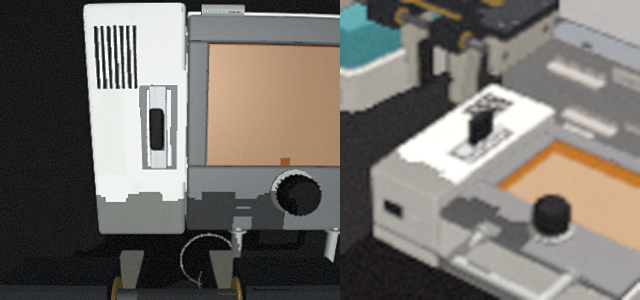

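{"op": "play_rows", "data": {"travel": [[0,0,0],[0,0,0],[0,0,0],[0,0,0],[0,0,0],[0,0,0],[0,0,0],[0,0,0]], "twist": [1,1,1,1,1,1,1,1]}}

```text
t: 18.1
eef_pos: [0.5217, 0.0625, 0.2123]
ee_rot: [-3.141, -0.0, -1.186]
force: [1.1, -0.2, 0.3]
width: 0.0288
gripper_force: 0.0
```

{"op": "play_rows", "data": {"travel": [[0,0,0],[0,0,0],[0,0,0],[0.85,0.5,0],[0.85,0.5,0],[0.85,0.5,0],[0.85,0.5,0],[0.85,0.5,0]], "twist": [1,1,0.47,0,0,0,0,0]}}

```text
t: 19.1
eef_pos: [0.4593, -0.0468, 0.212]
ee_rot: [-3.141, 0.0, -1.551]
force: [1.0, -0.5, 0.9]
width: 0.0291
gripper_force: 0.0
```

Run:
```python
from h import *
np.set_printoptions(precision=4,suppress=True)
s=arm.get_state();print(s['q'],s['eef_pos'],s['ee_rot']);T=tool(s)
f=wristRt(grab('wrist','w5.png'),T)
print(proj(f,[[.46,-.0456,.075],[.542,-.044,.109],[.46,-.09,.075],[.46,0,.075]]))
cv2.imwrite('pics/c5.png',f['pixels'][:,:,::-1])
```

```text
[ 0.3269  0.0278 -0.4891  0.0001 -1.0535 -0.3077] [ 0.4593 -0.0468  0.212 ] [-3.1411  0.0001 -1.5515]
[[275.7929 208.5798]
 [179.3051 219.886 ]
 [276.6801 161.8178]
 [274.9624 252.4114]]
```

View pics/c5.png

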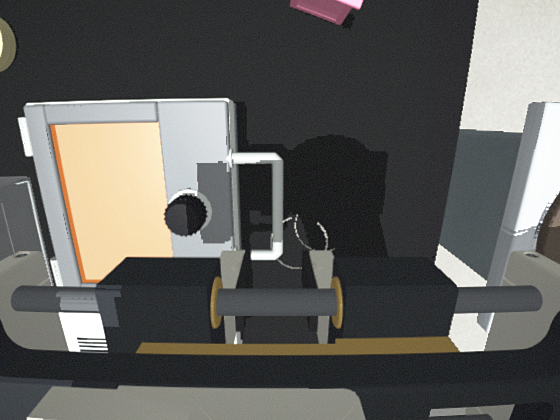

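{"op": "play_rows", "data": {"travel": [[0,0.06,1],[0,0,1],[0,0,1],[0,0,1],[0,0,0.7],[0,0,0.5],[0,0,0.28],[0,0,0]], "twist": [0,0,0,0,0,0,0,0]}}

```text
t: 20.15
eef_pos: [0.4587, -0.0454, 0.0747]
ee_rot: [3.141, -0.0, -1.551]
force: [0.3, 0.1, 0.0]
width: 0.0286
gripper_force: 0.0
```

{"op": "play_rows", "data": {"travel": [[0,0,0],[0,0,0],[0,0,0],[0,0,0],[0,0,0]], "twist": [0,0,0,0,0], "fingers": 0, "newtons": 25}}

```text
t: 20.78
eef_pos: [0.4584, -0.0451, 0.0752]
ee_rot: [3.141, 0.0, -1.551]
force: [-3.2, 1.4, 5.4]
width: 0.0087
gripper_force: 25.0
```

{"op": "play_rows", "data": {"travel": [[0,0,-0.08],[0,0,-0.04],[0,0,0]], "twist": [0,0,0]}}

```text
t: 21.15
eef_pos: [0.4584, -0.0451, 0.0777]
ee_rot: [3.141, 0.0, -1.552]
force: [-1.8, 1.7, -2.8]
width: 0.0092
gripper_force: 25.0
```

{"op": "play_rows", "data": {"travel": [[0,0,-0.06],[0,0,0]], "twist": [0,0]}}

```text
t: 21.4
eef_pos: [0.4584, -0.0452, 0.0786]
ee_rot: [3.141, 0.0, -1.552]
force: [1.5, 2.4, -14.2]
width: 0.0088
gripper_force: 25.0
```

{"op": "play_rows", "data": {"travel": [[0,0,0.08],[0,0,0.1],[0,0,0]], "twist": [0,0,0]}}

```text
t: 21.78
eef_pos: [0.4584, -0.0452, 0.0752]
ee_rot: [3.141, -0.0, -1.551]
force: [-4.4, 3.8, 1.3]
width: 0.0091
gripper_force: 25.0
```

{"op": "play_rows", "data": {"travel": [[0,0,0],[0,0,0],[0,0,0],[0,0,-0.6],[0,0,-1],[0,0,-1],[0,0,-1],[0,0,0]], "twist": [0,0,0,0,0,0,0,0], "fingers": 0.33}}

```text
t: 22.78
eef_pos: [0.4602, -0.045, 0.1668]
ee_rot: [-3.137, 0.001, -1.551]
force: [0.2, -0.9, 0.6]
width: 0.029
gripper_force: 0.0
```

{"op": "play_rows", "data": {"travel": [[0,-0.8,0],[0,-0.85,0],[0,-0.85,0],[0,-0.85,0],[0,0,0.8],[0,0,0.7],[0,0,0.5],[0,0,0]], "twist": [0,0,0,0,0,0,0,0], "fingers": 0.6}}

```text
t: 23.78
eef_pos: [0.5418, -0.0438, 0.1137]
ee_rot: [3.139, -0.001, -1.551]
force: [0.1, 0.3, 0.6]
width: 0.0523
gripper_force: 0.0
```

{"op": "play_rows", "data": {"travel": [[0,0,0.2],[0,0,0.08],[0,0,0],[0,0,0],[0,0,0],[0,0,0]], "twist": [0,0,0,0,0,0], "fingers": 0, "newtons": 15}}

```text
t: 24.52
eef_pos: [0.5405, -0.0437, 0.1076]
ee_rot: [3.138, -0.0, -1.552]
force: [-5.6, 1.0, 3.4]
width: 0.0324
gripper_force: 15.0
```

{"op": "play_rows", "data": {"travel": [[0,0,0],[0,0,0]], "twist": [0,0]}}

```text
t: 24.78
eef_pos: [0.5405, -0.0438, 0.1077]
ee_rot: [3.138, -0.0, -1.552]
force: [-6.2, 0.5, 2.6]
width: 0.0325
gripper_force: 15.0
```

{"op": "play_rows", "data": {"travel": [[0,0.05,0],[0,0,0],[0,0,0],[0,0,0],[0,0,0],[0,0,0],[0,0,0],[0,0,0]], "twist": [-0.5,-0.8,-0.8,-0.8,-0.8,-0.8,-0.8,-0.8]}}

```text
t: 25.78
eef_pos: [0.5396, -0.0441, 0.1077]
ee_rot: [3.139, 0.002, -0.633]
force: [-3.5, -1.6, 2.4]
width: 0.0327
gripper_force: 15.0
```

{"op": "play_rows", "data": {"travel": [[0,0,0],[0,0,0],[0,0,0],[0,0,0],[0,0,0],[0,0,0],[0,0,0]], "twist": [-0.8,-0.8,-0.8,-0.8,-0.8,-0.4,0]}}

```text
t: 26.65
eef_pos: [0.5394, -0.0447, 0.1077]
ee_rot: [3.14, 0.003, 0.024]
force: [-3.6, -4.5, 1.5]
width: 0.0324
gripper_force: 15.0
```

{"op": "play_rows", "data": {"travel": [[0,0,0],[0,0,0],[0,0,0],[0,0,-0.4],[0,0,-1],[0,0,-1],[0,0,0],[0,0,0]], "twist": [0,0,0,0,0,0.5,1,1], "fingers": 0.6}}

```text
t: 27.65
eef_pos: [0.5417, -0.0434, 0.1691]
ee_rot: [-3.141, -0.001, -0.356]
force: [-0.2, -0.1, 0.0]
width: 0.0525
gripper_force: 0.0
```

{"op": "play_rows", "data": {"travel": [[0,0,0],[0,0,0],[0,0,0],[0,0,0],[0,0,0],[0,0,0],[0,0,0],[0,0,0]], "twist": [1,1,1,1,1,1,1,1], "fingers": 0.33}}

```text
t: 28.65
eef_pos: [0.5415, -0.0435, 0.1686]
ee_rot: [-3.141, 0.0, -1.556]
force: [0.3, 0.7, -0.2]
width: 0.029
gripper_force: 0.0
```

{"op": "play_rows", "data": {"travel": [[0,0.8,0],[0,0.8,0],[0,0.8,0],[0,0.8,0],[0,0,0]], "twist": [0,0,0,0,0]}}

```text
t: 29.28
eef_pos: [0.4606, -0.0451, 0.1687]
ee_rot: [-3.14, 0.0, -1.551]
force: [-0.0, 0.3, 1.3]
width: 0.0288
gripper_force: 0.0
```

Down 94 mm (3.74), shift −2 mm in x, grip.

{"op": "play_rows", "data": {"travel": [[0,0.08,0.9],[0,0,0.9],[0,0,0.9],[0,0,0.6],[0,0,0.44],[0,0,0]], "twist": [0,0,0,0,0,0]}}

```text
t: 30.02
eef_pos: [0.4594, -0.0452, 0.0739]
ee_rot: [3.141, -0.0, -1.551]
force: [0.8, -0.8, -0.6]
width: 0.0288
gripper_force: 0.0
```

{"op": "play_rows", "data": {"travel": [[0,0,0],[0,0,0],[0,0,0],[0,0,0],[0,0,0]], "twist": [0,0,0,0,0], "fingers": 0, "newtons": 25}}

```text
t: 30.65
eef_pos: [0.4584, -0.0453, 0.0746]
ee_rot: [3.141, 0.0, -1.552]
force: [-5.2, 2.0, 6.1]
width: 0.0094
gripper_force: 25.0
```

{"op": "play_rows", "data": {"travel": [[0,0,-0.08],[0,0,-0.04],[0,0,-0.06],[0,0,0]], "twist": [0,0,0,0]}}

```text
t: 31.15
eef_pos: [0.4585, -0.0453, 0.0786]
ee_rot: [3.14, -0.0, -1.552]
force: [-4.9, 2.4, -1.2]
width: 0.009
gripper_force: 25.0
```

{"op": "play_rows", "data": {"travel": [[0,0,-0.08],[0,0,-0.08],[0,0,0]], "twist": [0,0,0]}}

```text
t: 31.52
eef_pos: [0.4586, -0.0453, 0.0827]
ee_rot: [3.14, -0.0, -1.552]
force: [-5.3, 2.6, -2.3]
width: 0.0091
gripper_force: 25.0
```

{"op": "play_rows", "data": {"travel": [[0,-0.05,-0.63],[0,-0.09,-0.63],[0,-0.13,-0.62],[0,-0.18,-0.61],[0,0,0]], "twist": [0,0,0,0,0]}}

```text
t: 32.15
eef_pos: [0.4695, -0.0451, 0.1457]
ee_rot: [3.14, 0.0, -1.552]
force: [-8.2, 2.2, 0.1]
width: 0.0091
gripper_force: 25.0
```

{"op": "play_rows", "data": {"travel": [[0,-0.22,-0.59],[0,-0.26,-0.58],[0,-0.3,-0.56],[0,-0.34,-0.54],[0,0,0]], "twist": [0,0,0,0,0]}}

```text
t: 32.78
eef_pos: [0.4964, -0.0446, 0.2025]
ee_rot: [3.137, 0.0, -1.552]
force: [-14.5, 4.1, 5.4]
width: 0.0086
gripper_force: 25.0
```

{"op": "play_rows", "data": {"travel": [[0,-0.22,-0.55],[0,-0.38,-0.5],[0,-0.43,-0.45],[0,-0.46,-0.42],[0,0,0]], "twist": [0,0,0,0,0]}}

```text
t: 33.4
eef_pos: [0.5378, -0.0436, 0.251]
ee_rot: [-3.138, 0.0, -1.551]
force: [1.2, 0.6, -5.3]
width: 0.009
gripper_force: 25.0
```

{"op": "play_rows", "data": {"travel": [[0,-0.48,-0.39],[0,-0.51,-0.35],[0,-0.54,-0.31],[0,0,0]], "twist": [0,0,0,0]}}

```text
t: 33.9
eef_pos: [0.5745, -0.0429, 0.277]
ee_rot: [-3.14, -0.0, -1.551]
force: [-3.6, 1.6, 4.3]
width: 0.0093
gripper_force: 25.0
```

{"op": "play_rows", "data": {"travel": [[0,0,0],[0,0,0],[0,0,0],[0,0,0]], "twist": [0,0,0,0]}}

```text
t: 34.4
eef_pos: [0.5734, -0.043, 0.2764]
ee_rot: [3.142, -0.0, -1.551]
force: [-5.6, 3.1, 6.1]
width: 0.0089
gripper_force: 25.0
```

Run:
```python
from h import *
f=grab('scene');s=arm.get_state();print(s['eef_pos'],s['force'],s['width'],s['gripper_force'])
for b in models.boxes_of('filter','scene'): print(b['extent'],b['confidence'])
print(proj(f,[[.594,.0787,.125],[.594,.0787,.097]]))
for b in models.boxes_of('handle','scene')[:2]: print(b['extent'],b['confidence'])
print(proj(f,[s['eef_pos']]))
print(arm.job_done())
```

```text
[ 0.57341167 -0.04297192  0.27633733] [-4.66554552  2.40603744  6.24769267] 0.009125165177552274 25.00120371580124
[326.7, 283.1, 25.4, 37.1] 0.6
[350.5, 319.4, 18.3, 39.9] 0.58
[[266.08014287 177.44951871]
 [266.02804791 185.67491129]]
[308.9, 176.3, 72.9, 60.7] 0.98
[[299.75592711 146.21640556]]
the job is handed in; nothing more can be done
None
```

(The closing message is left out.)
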